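# Click the battery cover onto the opened module

## Task

Pick up the grey slide cover that lies beside the black module, lay it flat on the module's empty platform with its tab pointing at the rails, and slide it in under the rail lips until its flexible tab has clicked down behind the catch and the cover is fully home. It is thin plastic, so slide it gently: never push it in with more than about 20 N. Leave the jar, the tape roll and the pen where they are, and let go of the cover at the end.

Things in the scene. Friction and masses are not known exactly. Their poses are not given: they have to be found in the camera images.
- module: Black electronics module fixed on the table, 104 mm wide (y); origin on the table, mid-width; x from -95 to +108 mm, the cover slides along +x. Up to x = -5 mm its top is an empty flat platform 45 mm above the table; then two rails along x carry the cover at that same height, beside an open bay with two battery cells.
- mouth (a point): Mouth of the rails, at platform height (module x = -5 mm). Rail side walls: 78.4 mm apart, 10 mm high. Lips reach in over the cover's side edges: underside 7 mm above the rail floor, top 10 mm, 66 mm free between them, from the mouth to 63 mm further. In the 20 mm before the mouth the walls flare out to 83 mm and the lips slope up as lead-ins: lay the cover down behind these.
- home (a point): Nominal place of cover_grip when the cover butts home (module x = 30 mm, z = 65 mm). The true place is up to 10 mm before or after it along x, not measured: the steel strip with the catch (ramp, then a ledge 3.2 mm high, steep rear) and the butt is set differently each time. The tab meets the ramp 25 mm before the butt and drops 2 mm before it. The ride takes about 3 to 8 N, the butt is hard.
- cover_grip (a point): Middle of the grip block of the loose grey cover, flat on the table at first. x points to the tab end (enters the rails first), z up. Plate 80 (x) by 76 by 6 mm thick; the block on its centre is 14 (x) by 26 (y) mm and 28 mm high above the plate. This point is 20 mm above the plate's underside. In the rails the cover's x axis lies along the module's. About 50 to 100 g.
- hook (a point): Underside of the hook on the cover's flexible tab, 45 mm ahead (+x) of the cover's centre; the 18 mm wide tab ends 2.5 mm further, 7.5 mm beyond the plate's front edge. At rest 19.5 mm below cover_grip (0.5 mm above the plate's underside); it springs up about 2.7 mm while riding over the catch and drops again behind it.
- jar_mid (a point): Middle of a closed glass jar, 84 mm across and 110 mm high, a bystander. The jar and the cover lie on opposite sides of the module, either way round.
- tape_mid (a point): Middle of a blue ring (tape roll core), 60 mm across, 20 mm high, beyond the module, a bystander.
- pen_mid (a point): Middle of a white marker pen, 130 mm long (x) and 13 mm thick, beyond the module, a bystander.
Things that resemble listed ones, but are neither listed nor needed, are in the scene too. Of the things shaped like the part that bears cover_grip, the grey one is meant.

How it is judged:
On the way:
1. the cover lies flat between the rails, its front part under the lips, not yet at the catch (x of cover_grip in the frame of module between -0.035 and -0.005 m and z of cover_grip in the frame of module between 0.0625 and 0.0675 m and angle between the x axis of cover_grip and the x axis of module, either way round below 0.08 rad), for 0.1 s.
At the end, for the whole second after the job is handed in: The cover is under the lips, its centre between x = 17 and 43 mm of the module, its height within 2 mm of lying on the rails, straight within 0.05 rad, released, and the tab's hook is down again, within 0.8 mm of its rest height relative to the cover: clicked in behind the catch (x of cover_grip in the frame of module between 0.017 and 0.043 m and z of cover_grip in the frame of module between 0.063 and 0.067 m and angle between the x axis of cover_grip and the x axis of module, either way round below 0.05 rad and z of hook in the frame of cover_grip below -0.0187 m); the robot touches nothing.
It fails at once if the cover in the rails is pressed against the module with more than 22 N (contact force between cover and module above 22 N and x of cover_grip in the frame of module above -0.045 m).
It fails at once if a bystander is moved by more than 20 mm (distance of any of jar_mid, tape_mid, pen_mid from where it was at the start of the episode above 0.02 m).
It also fails if it takes over 54 s, if anything falls off the work surface, if the arm or the gripper's body presses on something with over 40 N, if the wrist force passes 120 N, or if a joint passes its speed limit or range.

## Robot

A 7-joint arm with a two-finger parallel gripper is mounted at the origin on the work surface. World frame = base frame: x ahead of the robot, y to its left, z up, the work surface at z = 0. Lengths are in m, angles in rad, forces in N, time in s.
With the tool pointing down it reaches from about 0.35 to 0.9 m from the base axis. Payload 19.9 kg.
Tool frame: the origin (TCP) lies midway between the tips of the shut fingers; the grasp point (between the pads) lies 19 mm behind it; z points along the fingers, y is the direction in which the jaws open and shut (so a half turn about z gives the same grasp; the last joint's range is limited). The gripper opens to 85 mm and grips with 20 to 120 N. Pads are 22 mm wide; open, the fingers measure 114 mm over their backs; the gripper's body (76 mm by 85 mm) begins 54 mm behind the grasp point. The pads swing forward as they close: fully open they stand 13 mm farther back than shut.
Start: joints at [-1.262, 0.417, -0.01, 1.614, 0.005, 1.111, -0.053], TCP at [0.214, 0.587, 0.231] pointing down, gripper open.
Joint ranges: [-2.81, 2.81], [-0.39, 2.02], [-1.27, 1.25], [0.06, 2.57], [-1.19, 4.33], [0.19, 2], [-2.82, 2.82]. Speed limits (rad/s): [1.89, 1.89, 2.39, 2.39, 3.01, 3.01, 3.01].

## Interface

Orientations are given as [roll, pitch, yaw] about the fixed x, y, z axes, in that order (R = Rz(yaw) Ry(pitch) Rx(roll)).
In Python, from rig import manip, eyes gives the robot as it stands.
- The arm moves only by the tool move_arm, never from a script. Its argument "plan" is a list of rows, each an object with "dr": the turn, a rotation vector about the tool's x, y, z in rad, a list of three; "dp": the shift along the tool's x, y, z in cm, a list of three; "claw": the gripper command: -1 is shut, 1 is fully open, values between are in proportion. In form: [{"dr": [rx, ry, rz], "dp": [dx, dy, dz], "claw": claw}, ...]. A call has 1 to 5 rows; each row shifts and turns the commanded pose from where the row before left it, along the tool's axes as they then stand; what a row does not reach is not made up. A row lasts 1/12 s, in which the tool goes at most 41.7 mm and 7.16 degrees, less where a joint would pass 70% of its speed; a pose out of reach is approached as far as the arm can. A call with a gripper value outside its range is refused whole. The fingers move at their own pace and stop on an object; "force" is the grip in N (left out, the last holds). Time passes only in rows, so rows that do not move let the fingers close. It gives the time, the measured TCP pose, the force and the opening at its end, in the units of the state.
- manip.state(): the state, without advancing time (a new reading comes with each control period).
- eyes.get_image(name): name is "scene" or "top" or "wrist"; returns the picture (420x560x3 uint8, red, green, blue); there is no depth.
- eyes.calibration(name): a dict with "intrinsics" (3x3 intrinsics, pixels), "camera_from_world" (4x4, takes a point from world to camera coordinates). Camera axes: x right, y up, looking along -z (the intrinsics and any distortion apply to the point x, -y, -z); pixel columns grow to the right and rows downward; lengths in m; the calibration is good to about 2 mm. The wrist camera is an equidistant fisheye: a pixel r from the principal point sees the ray r / f radians off the axis. A picture is of the moment at which its call begins: read the wrist's pose just before it. calibration takes no time and is no camera call; for the wrist camera it gives the pose at the moment of the call.
- manip.hand_in(): hands the job in, once; it reports no verdict.
The state is a dict: "time_s": time; "joints": joint angles; "qvel": joint speeds; "joint_efforts": joint torques, N m; "tcp_pos": TCP position; "tcp_rot": TCP orientation; "wrist_force": force on the tool from outside, world axes, zero at the start; "ft_torque": the same for the moment, N m; "grip_width": opening from 0.0 (shut) to 1.0 (fully open).
Only numpy, scipy, OpenCV 4.12 (cv2) and the standard library are available. Lean on these libraries where they do the work, as an engineer would, in place of code of your own. Each camera call takes 0.05 s, during which the arm holds its last target.

## Working session

There is one attempt and no reset: what is moved stays moved. The work goes in short steps, Python scripts to look and compute and a tool call to move; the robot and the scene stay as the last step left them, time stands still between calls to the robot, and variables do not carry over. Pictures are saved under pics/ and viewed, and the job is handed in when it is done.

Besides the shell and the picture viewer there is one more tool, called after ">>>" by a JSON object that holds its "method" and its "body", one argument or row to a line. move_arm: Moves the arm, as the interface text tells. Its arguments: {"type":"object","properties":{"plan":{"type":"array","items":{"type":"object","properties":{"dr":{"type":"array","items":{"type":"number"}},"dp":{"type":"array","items":{"type":"number"}},"claw":{"type":"number"}}}},"force":{"type":"number"}},"required":["plan"]}

```bash
ls; mkdir -p pics; python3 - <<'E'
from rig import manip, eyes
import cv2,numpy as np
s=manip.state();print(s)
for n in ["scene","top"]:
    im=eyes.get_image(n); cv2.imwrite(f"pics/{n}0.png",im[:,:,::-1]); c=eyes.calibration(n);print(n,c["intrinsics"],np.round(c["camera_from_world"],4))
E
```

```text
pics
{'time_s': 0.0, 'joints': array([-1.26251116,  0.4179654 , -0.01031166,  1.6141987 ,  0.00468851,
        1.11069569, -0.05300367]), 'qvel': array([ 0.00092534, -0.00060143, -0.00077666,  0.00090852,  0.00032228,
       -0.00056468,  0.00017186]), 'joint_efforts': array([ 1.25589002e-03, -8.64429975e+01,  6.79355320e-01, -4.34903991e+01,
        1.90295011e-02,  7.22205863e-03, -3.23085132e-06]), 'tcp_pos': array([0.21406445, 0.58681491, 0.23065527]), 'tcp_rot': array([-3.14035202e+00,  7.87237937e-05,  2.79181502e+00]), 'wrist_force': array([-0.3528841 ,  0.59331153,  0.18053181]), 'ft_torque': array([ 0.02617517, -0.00167481,  0.01997023]), 'grip_width': 0.999120569344789}
scene [[531.04104291   0.         277.21724845]
 [  0.         531.04104291 204.32665422]
 [  0.           0.           1.        ]] [[ 0.7651  0.6437  0.0138 -0.4774]
 [-0.5213  0.6066  0.6002  0.2457]
 [ 0.378  -0.4665  0.7997 -1.429 ]
 [ 0.      0.      0.      1.    ]]
top [[459.85516118   0.         285.30943315]
 [  0.         459.85516118 207.67763459]
 [  0.           0.           1.        ]] [[-6.000e-04 -9.994e-01  3.450e-02 -8.700e-03]
 [ 9.915e-01  3.900e-03  1.300e-01 -5.783e-01]
 [-1.300e-01  3.430e-02  9.909e-01 -9.055e-01]
 [ 0.000e+00  0.000e+00  0.000e+00  1.000e+00]]
```

View pics/scene0.png

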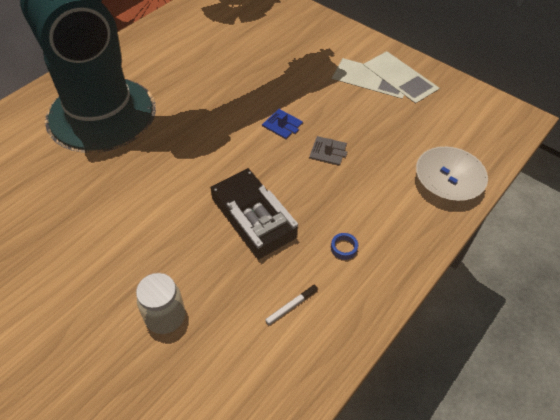

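View pics/top0.png

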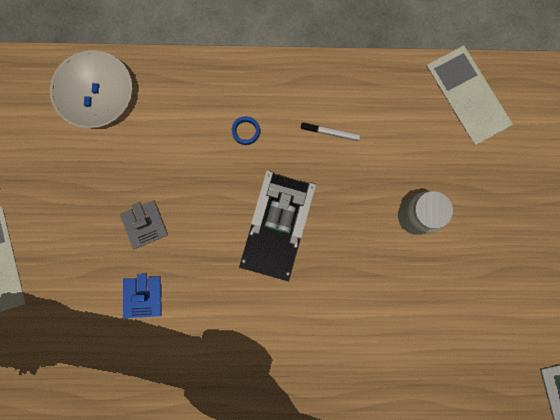

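```bash
python3 - <<'E'
import cv2,numpy as np
t=cv2.imread("pics/top0.png");s=cv2.imread("pics/scene0.png")
a=cv2.resize(t[190:325,105:185],None,fx=4.4,fy=4.4,interpolation=cv2.INTER_CUBIC)
b=cv2.resize(t[160:290,230:325],None,fx=4.4,fy=4.4,interpolation=cv2.INTER_CUBIC)
h=594;o=np.zeros((h,800,3),np.uint8)
o[:a.shape[0],:a.shape[1]]=a;o[:b.shape[0],360:360+b.shape[1]]=b[:, :440]
cv2.imwrite("pics/crop0.png",o)
cv2.imwrite("pics/crop1.png",cv2.resize(s[100:260,205:365],None,fx=3.7,fy=3.7,interpolation=cv2.INTER_CUBIC))
E
```

```text
(no output)
```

View pics/crop0.png

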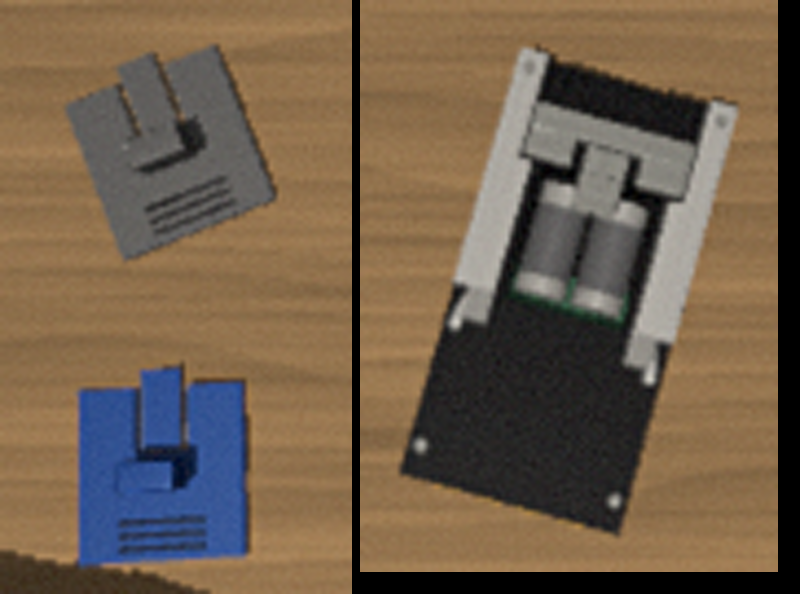

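View pics/crop1.png

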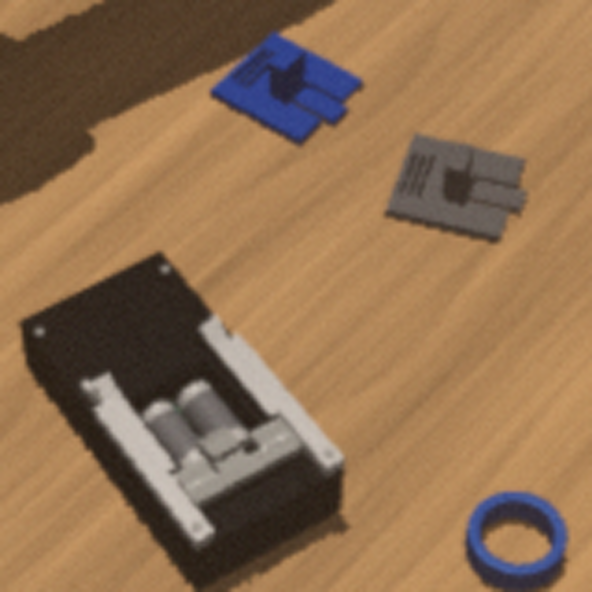

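```bash
cat > h.py <<'E'
import numpy as np,cv2
from rig import manip,eyes
def ray(name,uv,C=None):
    c=C or eyes.calibration(name);K=np.array(c["intrinsics"]);T=np.array(c["camera_from_world"])
    x=(uv[0]-K[0,2])/K[0,0];y=(uv[1]-K[1,2])/K[1,1]
    if name=="wrist":
        r=np.hypot(x,y);s=np.sin(r)/max(r,1e-9);d=np.array([x*s,-y*s,-np.cos(r)])
    else: d=np.array([x,-y,-1.])
    R=T[:3,:3];return -R.T@T[:3,3],R.T@d
def pt(name,uv,z,C=None):
    o,d=ray(name,uv,C);return o+d*(z-o[2])/d[2]
def proj(name,p,C=None):
    c=C or eyes.calibration(name);K=np.array(c["intrinsics"]);T=np.array(c["camera_from_world"])
    q=T[:3,:3]@np.array(p)+T[:3,3];q=np.array([q[0],-q[1],-q[2]])
    if name=="wrist":
        n=np.hypot(q[0],q[1]);th=np.arctan2(n,q[2]);x,y=q[:2]/max(n,1e-9)*th
    else: x,y=q[:2]/q[2]
    return np.array([K[0,0]*x+K[0,2],K[1,1]*y+K[1,2]])
E
python3 - <<'E'
from h import *
f=lambda x,y,x0,y0:(x0+x/4.4-.5*0,y0+y/4.4)
cov=[pt("top",f(*p,105,190),.006)[:2] for p in [(66,105),(217,45),(275,198),(126,260)]]
print(np.round(cov,4)); cc=np.mean(cov,0);print("center",cc)
v=cov[0]-cov[3]+cov[1]-cov[2];print("yaw",np.arctan2(v[1],v[0]),np.linalg.norm(v)/2, np.linalg.norm(cov[0]-cov[1]))
m=[pt("top",f(p[0]-360,p[1],230,160),z)[:2] for p,z in [((400,473),.045),((618,534),.045),((524,47),.055),((738,102),.055)]]
print(np.round(m,4),np.linalg.norm(m[0]-m[1]),np.linalg.norm(m[2]-m[3]))
x=m[2]+m[3]-m[0]-m[1];print("yawx",np.arctan2(x[1],x[0]),np.linalg.norm(x)/2)
l=m[0]-m[1];print("yawy",np.arctan2(-l[0],l[1]));l=m[2]-m[3];print("yawy",np.arctan2(-l[0],l[1]))
print("rear mid",(m[0]+m[1])/2,"front",(m[2]+m[3])/2)
E
```

```text
[[0.5681 0.3372]
 [0.5972 0.2671]
 [0.524  0.2372]
 [0.4946 0.3059]]
center [0.54597134 0.28682447]
yaw 0.39534127714528716 0.07944250406585616 0.07589824897786535
[[ 0.4566  0.0848]
 [ 0.4291 -0.014 ]
 [ 0.6517  0.0295]
 [ 0.6265 -0.0694]] 0.10263075898390954 0.10208410595172034
yawx -0.27498717859850597 0.20390282965124243
yawy -0.27105357092251886
yawy -0.24978253715079834
rear mid [0.44287434 0.03540765] front [ 0.63911627 -0.01995902]
```

Two cover-shaped parts lie at top-view (144,224) grey and (142,297) blue. The grey one is meant, its tab points up in the image (world +x), and the crop confirms it. The module is at (278,226) with its platform end at the bottom; the jar is on the other side, at (432,210). I'll move above the grey cover.

>>> {"method": "move_arm", "body": {
  "plan": [
    {"dp": [-2.76, -1.12, 0.4], "dr": [0, 0, 0], "claw": 1},
    {"dp": [-2.76, -1.12, 0.4], "dr": [0, 0, 0], "claw": 1},
    {"dp": [-2.76, -1.12, 0.4], "dr": [0, 0, 0], "claw": 1},
    {"dp": [-2.76, -1.12, 0.4], "dr": [0, 0, 0], "claw": 1},
    {"dp": [-2.76, -1.12, 0.4], "dr": [0, 0, 0], "claw": 1}
  ]
}}

```text
time_s: 0.52
tcp_pos: [0.3254, 0.486, 0.2109]
tcp_rot: [-3.141, -0.0, 2.792]
wrist_force: [0.8, 0.8, 0.5]
grip_width: 1.0
```

>>> {"method": "move_arm", "body": {
  "plan": [
    {"dp": [-2.76, -1.12, 0.4], "dr": [0, 0, 0], "claw": 1},
    {"dp": [-2.76, -1.12, 0.4], "dr": [0, 0, 0], "claw": 1},
    {"dp": [-2.76, -1.12, 0.4], "dr": [0, 0, 0], "claw": 1},
    {"dp": [-2.76, -1.12, 0.4], "dr": [0, 0, 0], "claw": 1},
    {"dp": [-2.76, -1.12, 0.4], "dr": [0, 0, 0], "claw": 1}
  ]
}}

```text
time_s: 0.93
tcp_pos: [0.4359, 0.3861, 0.1909]
tcp_rot: [-3.141, -0.0, 2.792]
wrist_force: [1.1, 0.6, 0.8]
grip_width: 1.001
```

>>> {"method": "move_arm", "body": {
  "plan": [
    {"dp": [-2.76, -1.12, 0.4], "dr": [0, 0, 0], "claw": 1},
    {"dp": [-2.76, -1.12, 0.4], "dr": [0, 0, 0], "claw": 1},
    {"dp": [-2.76, -1.12, 0.4], "dr": [0, 0, 0], "claw": 1},
    {"dp": [-2.76, -1.12, 0.4], "dr": [0, 0, 0], "claw": 1},
    {"dp": [-2.76, -1.12, 0.4], "dr": [0, 0, 0], "claw": 1}
  ]
}}

```text
time_s: 1.35
tcp_pos: [0.5463, 0.2862, 0.1708]
tcp_rot: [-3.141, -0.0, 2.792]
wrist_force: [0.2, 0.1, -0.1]
grip_width: 1.003
```

>>> {"method": "move_arm", "body": {
  "plan": [
    {"dp": [0, 0, 0.4], "dr": [0, 0, -0.12], "claw": 1},
    {"dp": [0, 0, 0.4], "dr": [0, 0, -0.12], "claw": 1},
    {"dp": [0, 0, 0.4], "dr": [0, 0, -0.12], "claw": 1},
    {"dp": [0, 0, 0], "dr": [0, 0, -0.12], "claw": 1},
    {"dp": [0, 0, 0], "dr": [0, 0, -0.12], "claw": 1}
  ]
}}

```text
time_s: 1.77
tcp_pos: [0.5452, 0.2872, 0.1586]
tcp_rot: [-3.141, -0.001, -2.886]
wrist_force: [-0.4, -0.5, -0.7]
grip_width: 1.0
```

>>> {"method": "move_arm", "body": {
  "plan": [
    {"dp": [0, 0, 0], "dr": [0, 0, -0.12], "claw": 1},
    {"dp": [0, 0, 0], "dr": [0, 0, -0.025], "claw": 1},
    {"dp": [0, 0, 0], "dr": [0, 0, 0], "claw": 1}
  ]
}}

```text
time_s: 2.02
tcp_pos: [0.5455, 0.2872, 0.159]
tcp_rot: [3.142, -0.001, -2.748]
wrist_force: [-0.8, -1.0, 0.2]
grip_width: 1.003
```

```bash
python3 - <<'E'
from h import *
s=manip.state();print(s["tcp_pos"],s["tcp_rot"])
C=eyes.calibration("wrist");im=eyes.get_image("wrist");cv2.imwrite("pics/w1.png",im[:,:,::-1])
import pickle;pickle.dump(C,open("w1.pkl","wb"));print(C)
E
```

```text
[0.54548902 0.28716747 0.15904393] [ 3.14156621e+00 -5.38053308e-04 -2.74802510e+00]
{'intrinsics': array([[325.1922621 ,   0.        , 280.44901114],
       [  0.        , 325.1922621 , 210.64175787],
       [  0.        ,   0.        ,   1.        ]]), 'camera_from_world': array([[-3.83162127e-01,  9.23681104e-01,  4.44027099e-05,
        -5.59521027e-02],
       [-8.85621750e-01, -3.67360658e-01, -2.84113117e-01,
         6.05070093e-01],
       [-2.62413606e-01, -1.08900710e-01,  9.58790767e-01,
        -1.35121417e-01],
       [ 0.00000000e+00,  0.00000000e+00,  0.00000000e+00,
         1.00000000e+00]])}
```

View pics/w1.png

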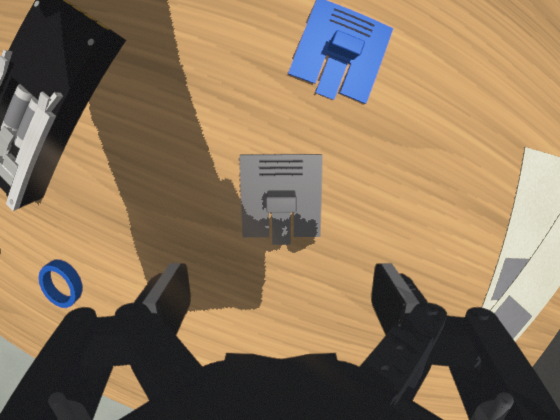

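The grey cover is seen directly below, with plate corners at (239,155), (321,154), (321,237) and (241,237) and its tab at (282,240) pointing away from the base. I'll compute the residual.

```bash
python3 - <<'E'
from h import *
import pickle;C=pickle.load(open("w1.pkl","rb"))
p=[pt("wrist",q,.006,C)[:2] for q in [(239,154.5),(321.5,154),(321.5,237),(241,237)]]
print(np.round(p,4),np.mean(p,0));v=p[2]+p[3]-p[0]-p[1];print(np.arctan2(v[1],v[0]),np.linalg.norm(v)/2)
w=p[3]+p[0]-p[1]-p[2];print(np.arctan2(w[1],w[0])-np.pi/2,np.linalg.norm(w)/2, )
b=[pt("wrist",q,.034,C)[:2] for q in [(267,192),(297,192),(297,212),(267,212)]];print(np.round(b,4),np.mean(b,0))
g=[pt("top",(105+x/4.4,190+y/4.4),.034)[:2] for x,y in [(128,145),(180,120),(186,148),(138,172)]];print(np.round(g,4),np.mean(g,0))
E
```

```text
[[0.5249 0.2373]
 [0.4955 0.3068]
 [0.5693 0.3402]
 [0.5995 0.2675]] [0.54729057 0.28792894]
0.4053720089284 0.0807013444539621
-2.745495103638928 0.07710969096127684
[[0.5413 0.2728]
 [0.5316 0.2962]
 [0.5478 0.3032]
 [0.5577 0.2794]] [0.54463698 0.28793335]
[[0.5463 0.299 ]
 [0.558  0.2757]
 [0.545  0.2725]
 [0.5339 0.2939]] [0.54580886 0.28530015]
```

>>> {"method": "move_arm", "body": {
  "plan": [
    {"dp": [-0.07, 0, 3.0], "dr": [0, 0, 0], "claw": 0.5},
    {"dp": [0, 0, 3.0], "dr": [0, 0, 0], "claw": 0.2},
    {"dp": [0, 0, 3.0], "dr": [0, 0, 0], "claw": 0.2},
    {"dp": [0, 0, 2.5], "dr": [0, 0, 0], "claw": 0.2},
    {"dp": [0, 0, 1.5], "dr": [0, 0, 0], "claw": 0.2}
  ]
}}

```text
time_s: 2.48
tcp_pos: [0.545, 0.287, 0.0264]
tcp_rot: [-3.141, -0.003, -2.75]
wrist_force: [-0.5, -0.1, 0.1]
grip_width: 0.6
```

```bash
python3 - <<'E'
from h import *
s=manip.state();print(s["tcp_pos"],s["tcp_rot"],s["grip_width"])
im=eyes.get_image("wrist");cv2.imwrite("pics/w2.png",im[:,:,::-1])
E
```

```text
[0.54496339 0.28704559 0.02636722] [-3.14082975e+00 -2.96601649e-03 -2.75019211e+00] 0.6001739572700434
```

View pics/w2.png

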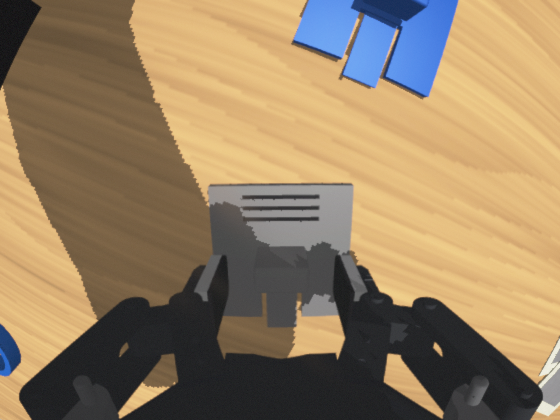

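The jaws stand either side of the block, which is centred at about (281,265). Descend and grip.

>>> {"method": "move_arm", "body": {
  "plan": [
    {"dp": [0, 0, 0.9], "dr": [0, 0, 0], "claw": 0.2},
    {"dp": [-0.05, 0, 0.8], "dr": [0, 0, 0], "claw": 0.0},
    {"dp": [0, 0, 0], "dr": [0, 0, 0], "claw": -0.6},
    {"dp": [0, 0, 0], "dr": [0, 0, 0], "claw": -1},
    {"dp": [0, 0, 0], "dr": [0, 0, 0], "claw": -1}
  ],
  "force": 50
}}

```text
time_s: 2.95
tcp_pos: [0.5471, 0.2881, 0.0131]
tcp_rot: [-3.142, 0.001, -2.747]
wrist_force: [0.2, -0.1, -0.6]
grip_width: 0.292
```

>>> {"method": "move_arm", "body": {
  "plan": [
    {"dp": [0, 0, 0], "dr": [0, 0, 0], "claw": -1},
    {"dp": [0, 0, 0], "dr": [0, 0, 0], "claw": -1},
    {"dp": [0, 0, 0], "dr": [0, 0, 0], "claw": -1}
  ]
}}

```text
time_s: 3.2
tcp_pos: [0.5468, 0.2879, 0.0127]
tcp_rot: [-3.142, 0.0, -2.747]
wrist_force: [-1.1, 0.1, -0.2]
grip_width: 0.291
```

>>> {"method": "move_arm", "body": {
  "plan": [
    {"dp": [0, 0, -1.0], "dr": [0, 0, 0], "claw": -1},
    {"dp": [0, 0, -2.5], "dr": [0, 0, 0], "claw": -1},
    {"dp": [0, 0, -3.5], "dr": [0, 0, 0], "claw": -1},
    {"dp": [0, 0, -3.5], "dr": [0, 0, 0], "claw": -1},
    {"dp": [0, 0, -1.5], "dr": [0, 0, 0], "claw": -1}
  ]
}}

```text
time_s: 3.62
tcp_pos: [0.548, 0.2886, 0.1376]
tcp_rot: [3.141, 0.005, -2.747]
wrist_force: [0.5, -0.2, 0.0]
grip_width: 0.295
```

>>> {"method": "move_arm", "body": {
  "plan": [
    {"dp": [0, 0, 0], "dr": [0, 0, 0.11], "claw": -1},
    {"dp": [0, 0, 0], "dr": [0, 0, 0.11], "claw": -1},
    {"dp": [0, 0, 0], "dr": [0, 0, 0.11], "claw": -1},
    {"dp": [0, 0, 0], "dr": [0, 0, 0.11], "claw": -1},
    {"dp": [0, 0, 0], "dr": [0, 0, 0.11], "claw": -1}
  ]
}}

```text
time_s: 4.03
tcp_pos: [0.5467, 0.2879, 0.1333]
tcp_rot: [3.141, 0.0, 2.981]
wrist_force: [0.3, 0.7, -0.7]
grip_width: 0.289
```

>>> {"method": "move_arm", "body": {
  "plan": [
    {"dp": [0, 0, 0], "dr": [0, 0, 0.115], "claw": -1},
    {"dp": [0, 0, 0], "dr": [0, 0, 0], "claw": -1}
  ]
}}

```text
time_s: 4.2
tcp_pos: [0.5466, 0.2881, 0.1331]
tcp_rot: [3.141, 0.0, 2.866]
wrist_force: [0.4, -0.5, 0.1]
grip_width: 0.29
```

>>> {"method": "move_arm", "body": {
  "plan": [
    {"dp": [0.05, -3.4, 0], "dr": [0, 0, 0], "claw": -1},
    {"dp": [0.05, -3.4, 0], "dr": [0, 0, 0], "claw": -1},
    {"dp": [0.05, -3.4, 0], "dr": [0, 0, 0], "claw": -1},
    {"dp": [0.05, -3.4, 0], "dr": [0, 0, 0], "claw": -1}
  ]
}}

```text
time_s: 4.53
tcp_pos: [0.5078, 0.1561, 0.1328]
tcp_rot: [3.141, 0.0, 2.877]
wrist_force: [0.7, -1.0, 0.2]
grip_width: 0.295
```

>>> {"method": "move_arm", "body": {
  "plan": [
    {"dp": [0.05, -3.4, 0], "dr": [0, 0, 0], "claw": -1},
    {"dp": [0.05, -3.4, 0], "dr": [0, 0, 0], "claw": -1},
    {"dp": [0.05, -3.4, 0], "dr": [0, 0, 0], "claw": -1},
    {"dp": [0.05, -3.4, 0], "dr": [0, 0, 0], "claw": -1},
    {"dp": [0, 0, 0], "dr": [0, 0, 0], "claw": -1}
  ]
}}

```text
time_s: 4.95
tcp_pos: [0.4686, 0.021, 0.1329]
tcp_rot: [-3.14, 0.0, 2.87]
wrist_force: [0.1, -1.7, -1.1]
grip_width: 0.292
```

```bash
python3 - <<'E'
from h import *
s=manip.state();print(s["tcp_pos"],s["tcp_rot"],s["grip_width"])
import pickle
C=eyes.calibration("wrist");im=eyes.get_image("wrist");cv2.imwrite("pics/w3.png",im[:,:,::-1]);pickle.dump((C,s),open("w3.pkl","wb"))
im=eyes.get_image("scene");cv2.imwrite("pics/s3.png",cv2.resize(im[140:280,180:330,::-1],None,fx=4,fy=4,interpolation=cv2.INTER_CUBIC))
E
```

```text
[0.46863933 0.02100788 0.13292558] [-3.14021229e+00  1.60604867e-04  2.86992057e+00] 0.2923112496133114
```

View pics/w3.png

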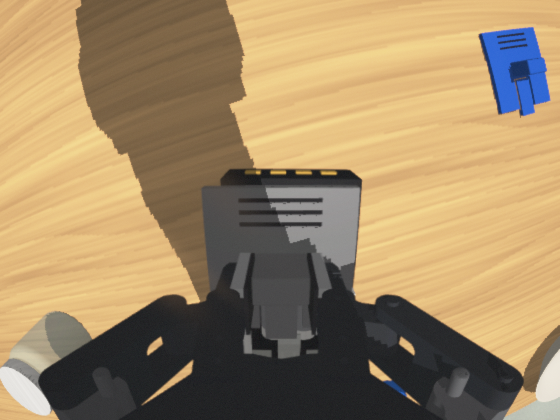

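View pics/s3.png

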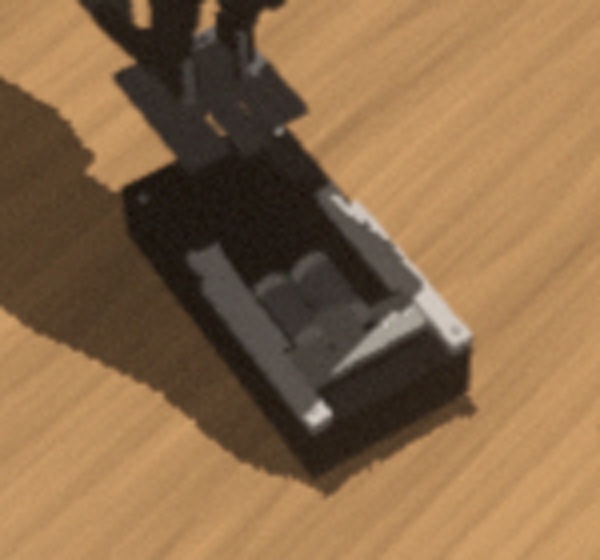

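>>> {"method": "move_arm", "body": {
  "plan": [
    {"dp": [0, 0, 0], "dr": [0, 0, 0], "claw": -1},
    {"dp": [0, 0, 0], "dr": [0, 0, 0], "claw": -1}
  ]
}}

```text
time_s: 5.22
tcp_pos: [0.4706, 0.0278, 0.1325]
tcp_rot: [3.141, 0.0, 2.875]
wrist_force: [-0.2, -0.0, -1.7]
grip_width: 0.292
```

```bash
python3 - <<'E'
from h import *
import pickle
C,s=pickle.load(open("w3.pkl","rb"))
zt=s["tcp_pos"][2]-.0127+.006
p=[pt("wrist",q,zt,C)[:2] for q in [(203,187),(361.5,187)]]
d=p[0]-p[1];print("plate rear",np.round(p,4),np.linalg.norm(d));n=-d/np.linalg.norm(d);yaw=np.arctan2(n[1],n[0])
f=np.array([-n[1],n[0]]);print("yaw",np.arctan2(f[1],f[0]), "centre",np.mean(p,0)+(f if f[0]>0 else -f)*.04)
g=lambda x,y:(205+x/3.7,100+y/3.7)
m=[pt("scene",g(*q),z)[:2] for q,z in [((22,323),.045),((162,252),.045),((205,550),.055),((343,465),.055)]]
print(np.round(m,4),np.linalg.norm(m[0]-m[1]),np.linalg.norm(m[2]-m[3]))
s=manip.state();print(s["tcp_pos"],s["tcp_rot"])
for n,P in [("scene",[(22,323),(162,252)])]:pass
E
python3 - <<'E'
import cv2
t=cv2.imread("pics/top0.png");cv2.imwrite("pics/c2.png",cv2.resize(t[165:290,232:322],None,fx=4.8,fy=4.8,interpolation=cv2.INTER_CUBIC))
s=cv2.imread("pics/scene0.png");cv2.imwrite("pics/c3.png",cv2.resize(s[160:265,205:305],None,fx=5.6,fy=5.6,interpolation=cv2.INTER_CUBIC))
E
```

```text
plate rear [[ 0.4205 -0.0042]
 [ 0.4408  0.0689]] 0.07579477975643285
yaw 2.870098101927934 centre [0.46920883 0.02161434]
[[ 0.4338 -0.0121]
 [ 0.4608  0.0881]
 [ 0.634  -0.0679]
 [ 0.6568  0.0287]] 0.1038046574643441 0.09924559163820461
[0.47060602 0.02775155 0.13252585] [3.14128091e+00 3.43687143e-04 2.87479592e+00]
```

View pics/c2.png

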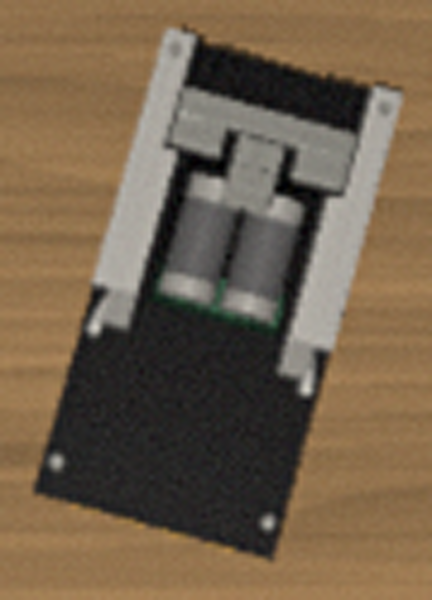

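View pics/c3.png

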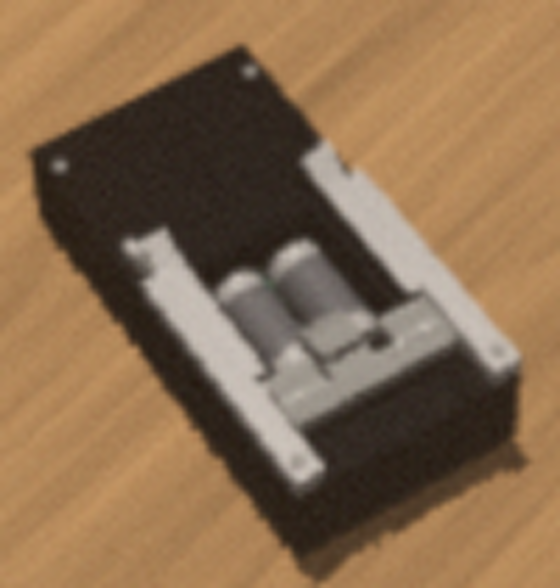

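```bash
python3 - <<'E'
from h import *
T=lambda x,y,z:pt("top",(232+x/4.8-.4,165+y/4.8-.4),z)[:2]
S=lambda x,y,z:pt("scene",(205+x/5.6-.4,160+y/5.6-.4),z)[:2]
def ang(a,b):d=b-a;return round(np.arctan2(d[1],d[0]),4)
a=T(92,287,.055);b=T(167,29,.055);c=T(329,350,.055);d=T(403,92,.055)
print("top rails",ang(a,b),ang(c,d),"front",ang(d,b)-1.5708,"mid",(b+d)/2, np.linalg.norm(b-d))
e=T(35,493,.045);f=T(272,558,.045);print("rear",ang(f,e)-1.5708,(e+f)/2)
a=S(305,160,.055)
sl=[S(145,290,.055),S(300,492,.055)];sr=[S(350,170,.055),S(520,358,.055)]
print("scene rails",ang(*sl),ang(*sr),"rear",ang(S(32,150,.045),S(243,45,.045))-1.5708,(S(32,150,.045)+S(243,45,.045))/2)
# screws
for F,L in [(T,[(56,461,.045),(267,522,.045),(176,48,.055),(385,107,.055)]),(S,[(60,165,.045),(250,71,.045),(298,460,.055),(498,350,.055)])]:
    q=[F(*x) for x in L];r,fr=(q[0]+q[1])/2,(q[2]+q[3])/2
    print("screws",np.round(q,4),"yaw",ang(r,fr),r,fr)
    u=(fr-r)/np.linalg.norm(fr-r)
E
```

```text
top rails -0.2727 -0.2841 front -0.25929999999999986 mid [ 0.63854603 -0.01870096] 0.10343638790580324
rear -0.266 [0.44357071 0.03597645]
scene rails -0.2767 -0.2437 rear -0.27190000000000003 [0.44462444 0.03842379]
screws [[ 0.4702  0.0767]
 [ 0.445  -0.0112]
 [ 0.6436  0.0274]
 [ 0.6188 -0.061 ]] yaw -0.2777 [0.4575848  0.03272869] [ 0.63121906 -0.0167751 ]
screws [[ 0.445  -0.0093]
 [ 0.4703  0.0792]
 [ 0.6185 -0.0585]
 [ 0.644   0.0302]] yaw -0.2757 [0.45768105 0.03493026] [ 0.63124252 -0.01416772]
```

>>> {"method": "move_arm", "body": {
  "plan": [
    {"dp": [0.35, 0.16, 1.5], "dr": [0, 0, 0.009], "claw": -1},
    {"dp": [0, 0, 2.2], "dr": [0, 0, 0], "claw": -1},
    {"dp": [0, 0, 1.6], "dr": [0, 0, 0], "claw": -1},
    {"dp": [0, 0, 1.0], "dr": [0, 0, 0], "claw": -1},
    {"dp": [0, 0, 0.4], "dr": [0, 0, 0], "claw": -1}
  ]
}}

```text
time_s: 5.63
tcp_pos: [0.4668, 0.0299, 0.064]
tcp_rot: [-3.141, -0.002, 2.865]
wrist_force: [0.0, -0.1, -1.5]
grip_width: 0.287
```

>>> {"method": "move_arm", "body": {
  "plan": [
    {"dp": [0, 0, 0], "dr": [0, 0, 0], "claw": -1},
    {"dp": [0, 0, 0], "dr": [0, 0, 0], "claw": -1},
    {"dp": [0, 0, 0], "dr": [0, 0, 0], "claw": -1}
  ]
}}

```text
time_s: 5.88
tcp_pos: [0.4679, 0.0295, 0.0661]
tcp_rot: [3.141, 0.001, 2.863]
wrist_force: [0.1, 0.9, -0.2]
grip_width: 0.283
```

```bash
cat >> h.py <<'E'
O=np.array([.535,.0112]);YM=-.275
def rel(s=None):
    s=s or manip.state();u=np.array([np.cos(YM),np.sin(YM)]);n=np.array([-u[1],u[0]]);d=s["tcp_pos"][:2]-O
    w=s["wrist_force"]
    print("t",round(s["time_s"],2),"along/lat mm",np.round([d@u*1e3,d@n*1e3],2),"z",round(s["tcp_pos"][2]*1e3,2),"rot",np.round(s["tcp_rot"],4),"dyaw",round(s["tcp_rot"][2]-(np.pi+YM),4),"F u,n,z",np.round([w[:2]@u,w[:2]@n,w[2]],1),"g",round(s["grip_width"],3))
E
python3 - <<'E'
from h import *
rel()
im=eyes.get_image("scene");cv2.imwrite("pics/s4.png",cv2.resize(im[140:280,180:330,::-1],None,fx=4,fy=4,interpolation=cv2.INTER_CUBIC))
E
```

```text
t 5.88 along/lat mm [-69.55  -0.65] z 66.08 rot [3.1411e+00 1.1000e-03 2.8631e+00] dyaw -0.0035 F u,n,z [-0.1  0.9 -0.2] g 0.283
```

View pics/s4.png

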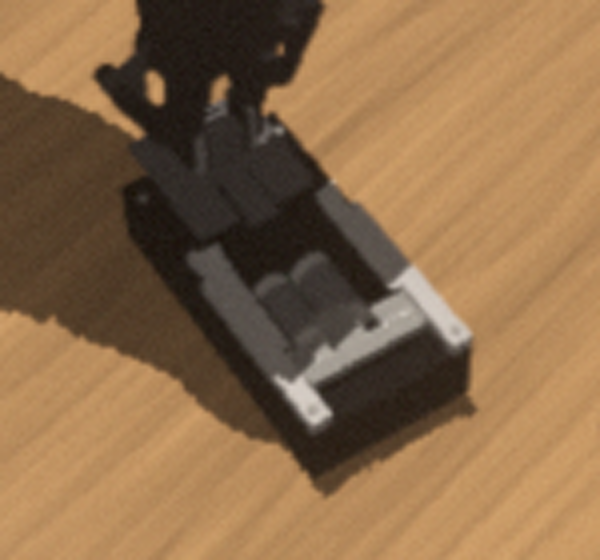

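The cover hovers about 8 mm above the platform, tab toward the rails, its front just behind the lead-ins. I'll lower it to contact.

>>> {"method": "move_arm", "body": {
  "plan": [
    {"dp": [0, 0, 0.4], "dr": [0, 0, 0], "claw": -1},
    {"dp": [0, 0, 0.2], "dr": [0, 0, 0], "claw": -1},
    {"dp": [0, 0, 0.1], "dr": [0, 0, 0], "claw": -1},
    {"dp": [0, 0, 0], "dr": [0, 0, 0], "claw": -1}
  ]
}}

```text
time_s: 6.27
tcp_pos: [0.4672, 0.0292, 0.0581]
tcp_rot: [-3.141, -0.0, 2.863]
wrist_force: [0.0, 0.6, -0.3]
grip_width: 0.289
```

```bash
python3 -c "
from h import *
rel()"
```

```text
t 6.27 along/lat mm [-70.14  -1.04] z 58.1 rot [-3.1414e+00 -3.0000e-04  2.8628e+00] dyaw -0.0038 F u,n,z [-0.2  0.6 -0.3] g 0.289
```

>>> {"method": "move_arm", "body": {
  "plan": [
    {"dp": [0, 0.08, 0.05], "dr": [0, 0, 0], "claw": -1},
    {"dp": [0, 0, 0.05], "dr": [0, 0, 0], "claw": -1},
    {"dp": [0, 0, 0], "dr": [0, 0, 0], "claw": -1}
  ]
}}

```text
time_s: 6.52
tcp_pos: [0.4677, 0.0301, 0.0574]
tcp_rot: [3.142, 0.0, 2.863]
wrist_force: [0.5, 0.8, -1.0]
grip_width: 0.292
```

```bash
python3 -c "
from h import *
rel()"
```

```text
t 6.52 along/lat mm [-6.995e+01 -6.000e-02] z 57.4 rot [3.1415e+00 1.0000e-04 2.8629e+00] dyaw -0.0037 F u,n,z [ 0.3  0.9 -1. ] g 0.292
```

>>> {"method": "move_arm", "body": {
  "plan": [
    {"dp": [0, 0, 0.05], "dr": [0, 0, 0], "claw": -1},
    {"dp": [0, 0, 0.0], "dr": [0, 0, 0], "claw": -1}
  ]
}}

```text
time_s: 6.68
tcp_pos: [0.4677, 0.0301, 0.0573]
tcp_rot: [3.141, 0.0, 2.863]
wrist_force: [-4.1, 0.4, 15.2]
grip_width: 0.289
```

>>> {"method": "move_arm", "body": {
  "plan": [
    {"dp": [0, 0, 0.05], "dr": [0, 0, 0], "claw": -1},
    {"dp": [0, 0, 0.0], "dr": [0, 0, 0], "claw": -1}
  ]
}}

```text
time_s: 6.85
tcp_pos: [0.4677, 0.0301, 0.0573]
tcp_rot: [3.141, 0.0, 2.863]
wrist_force: [-10.0, 0.4, 29.6]
grip_width: 0.293
```

>>> {"method": "move_arm", "body": {
  "plan": [
    {"dp": [0, 0, -0.09], "dr": [0, 0, 0], "claw": -1},
    {"dp": [0, 0, 0.0], "dr": [0, 0, 0], "claw": -1},
    {"dp": [0, 0, 0.0], "dr": [0, 0, 0], "claw": -1}
  ],
  "force": 30
}}

```text
time_s: 7.1
tcp_pos: [0.4677, 0.03, 0.0574]
tcp_rot: [3.142, 0.0, 2.863]
wrist_force: [-2.1, 0.4, 7.9]
grip_width: 0.292
```

```bash
python3 - <<'E'
from h import *
rel()
im=eyes.get_image("top");cv2.imwrite("pics/t5.png",cv2.resize(im[165:290,232:322,::-1],None,fx=4.8,fy=4.8,interpolation=cv2.INTER_CUBIC))
im=eyes.get_image("scene");cv2.imwrite("pics/s5.png",cv2.resize(im[140:280,180:330,::-1],None,fx=4,fy=4,interpolation=cv2.INTER_CUBIC))
C=eyes.calibration("wrist");im=eyes.get_image("wrist");cv2.imwrite("pics/w5.png",im[:,:,::-1])
E
```

```text
t 7.1 along/lat mm [-69.87  -0.14] z 57.36 rot [3.1415e+00 4.0000e-04 2.8628e+00] dyaw -0.0038 F u,n,z [-2.1 -0.2  7.9] g 0.292
```

View pics/s5.png

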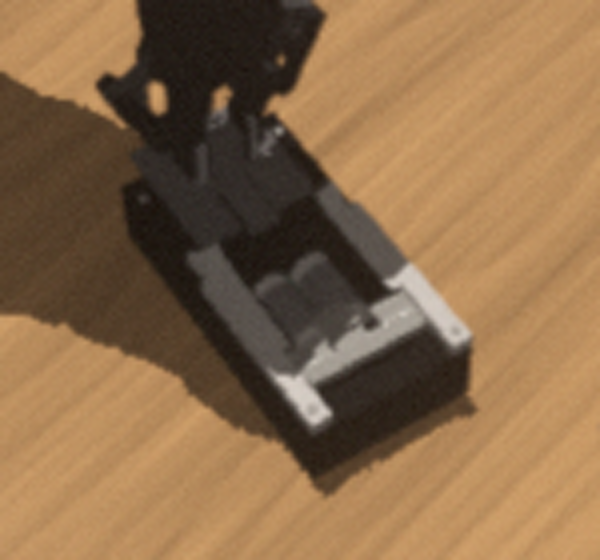

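View pics/w5.png

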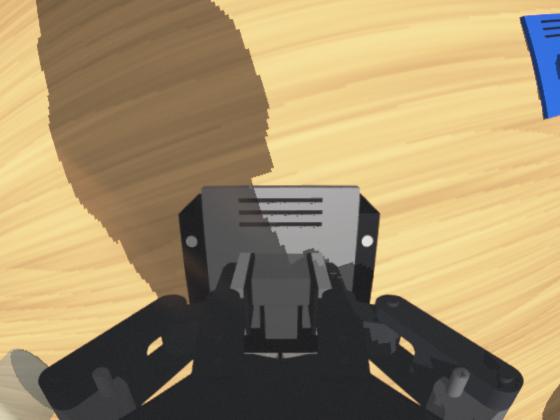

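View pics/t5.png

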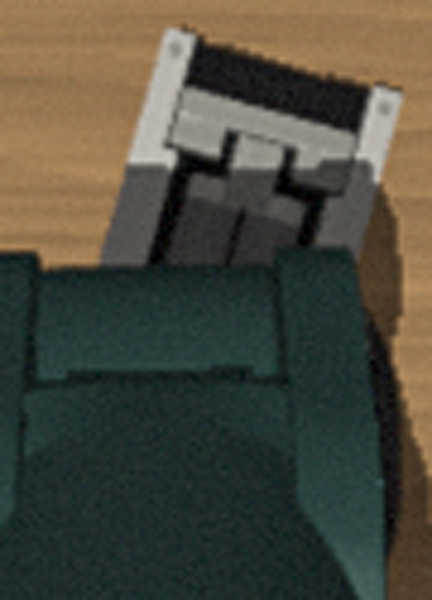

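Seen from the wrist, the plate corners (202,187)/(360,187) against the screws (192,241)/(367,241) show the cover straight and about 0.7 mm too far to +y. I'll correct that and start sliding slowly.

>>> {"method": "move_arm", "body": {
  "plan": [
    {"dp": [-0.1, -0.03, -0.02], "dr": [0, 0, 0], "claw": -1},
    {"dp": [-0.3, -0.02, 0], "dr": [0, 0, 0], "claw": -1},
    {"dp": [-0.4, 0, 0], "dr": [0, 0, 0], "claw": -1},
    {"dp": [-0.4, 0, 0], "dr": [0, 0, 0], "claw": -1}
  ]
}}

```text
time_s: 7.58
tcp_pos: [0.4788, 0.0263, 0.0574]
tcp_rot: [-3.141, -0.001, 2.863]
wrist_force: [-5.0, 1.6, 7.4]
grip_width: 0.296
```

```bash
python3 -c "
from h import *
rel()"
```

```text
t 7.58 along/lat mm [-58.21  -0.71] z 57.39 rot [-3.1414e+00 -8.0000e-04  2.8631e+00] dyaw -0.0035 F u,n,z [-5.3  0.2  7.4] g 0.296
```

>>> {"method": "move_arm", "body": {
  "plan": [
    {"dp": [-0.3, 0, -0.02], "dr": [0, 0, 0], "claw": -1},
    {"dp": [-0.3, 0, 0], "dr": [0, 0, 0], "claw": -1},
    {"dp": [-0.3, 0, 0], "dr": [0, 0, 0], "claw": -1}
  ]
}}

```text
time_s: 7.83
tcp_pos: [0.4879, 0.0236, 0.0575]
tcp_rot: [-3.141, 0.0, 2.863]
wrist_force: [-0.7, 0.0, -1.7]
grip_width: 0.291
```

```bash
python3 -c "
from h import *
rel()"
```

```text
t 7.83 along/lat mm [-48.75  -0.83] z 57.48 rot [-3.1414  0.      2.8627] dyaw -0.0039 F u,n,z [-0.7 -0.2 -1.7] g 0.291
```

>>> {"method": "move_arm", "body": {
  "plan": [
    {"dp": [-0.2, 0, 0], "dr": [0, 0, 0], "claw": -1},
    {"dp": [-0.2, 0, 0], "dr": [0, 0, 0], "claw": -1},
    {"dp": [-0.2, 0, 0], "dr": [0, 0, 0], "claw": -1}
  ]
}}

```text
time_s: 8.08
tcp_pos: [0.4935, 0.022, 0.0575]
tcp_rot: [-3.141, -0.0, 2.863]
wrist_force: [-0.0, 0.4, -0.8]
grip_width: 0.294
```

>>> {"method": "move_arm", "body": {
  "plan": [
    {"dp": [-0.2, 0, 0], "dr": [0, 0, 0], "claw": -1},
    {"dp": [-0.2, 0, 0], "dr": [0, 0, 0], "claw": -1},
    {"dp": [-0.2, 0, 0], "dr": [0, 0, 0], "claw": -1}
  ]
}}

```text
time_s: 8.33
tcp_pos: [0.4993, 0.0204, 0.0576]
tcp_rot: [-3.142, 0.0, 2.863]
wrist_force: [-0.0, 0.9, -0.4]
grip_width: 0.29
```

```bash
python3 -c "
from h import *
rel()"
```

```text
t 8.33 along/lat mm [-36.84  -0.81] z 57.6 rot [-3.1415  0.      2.8628] dyaw -0.0038 F u,n,z [-0.3  0.9 -0.4] g 0.29
```

>>> {"method": "move_arm", "body": {
  "plan": [
    {"dp": [-0.2, 0, 0], "dr": [0, 0, 0], "claw": -1},
    {"dp": [-0.2, 0, 0], "dr": [0, 0, 0], "claw": -1},
    {"dp": [-0.2, 0, 0], "dr": [0, 0, 0], "claw": -1}
  ]
}}

```text
time_s: 8.58
tcp_pos: [0.5051, 0.0188, 0.0576]
tcp_rot: [-3.141, 0.0, 2.863]
wrist_force: [-0.3, -0.2, -0.4]
grip_width: 0.296
```

>>> {"method": "move_arm", "body": {
  "plan": [
    {"dp": [-0.2, 0, 0], "dr": [0, 0, 0], "claw": -1},
    {"dp": [-0.2, 0, 0], "dr": [0, 0, 0], "claw": -1},
    {"dp": [-0.2, 0, 0], "dr": [0, 0, 0], "claw": -1},
    {"dp": [0, 0, 0], "dr": [0, 0, 0], "claw": -1}
  ]
}}

```text
time_s: 8.92
tcp_pos: [0.5111, 0.0171, 0.0576]
tcp_rot: [-3.142, 0.0, 2.863]
wrist_force: [-0.4, -0.5, -1.0]
grip_width: 0.291
```

```bash
python3 - <<'E'
from h import *
rel()
im=eyes.get_image("scene");cv2.imwrite("pics/s6.png",cv2.resize(im[140:280,180:330,::-1],None,fx=4,fy=4,interpolation=cv2.INTER_CUBIC))
im=eyes.get_image("wrist");cv2.imwrite("pics/w6.png",im[:,:,::-1])
E
```

```text
t 8.92 along/lat mm [-24.62  -0.84] z 57.64 rot [-3.1416e+00  3.0000e-04  2.8627e+00] dyaw -0.0039 F u,n,z [-0.2 -0.6 -1. ] g 0.291
```

View pics/s6.png

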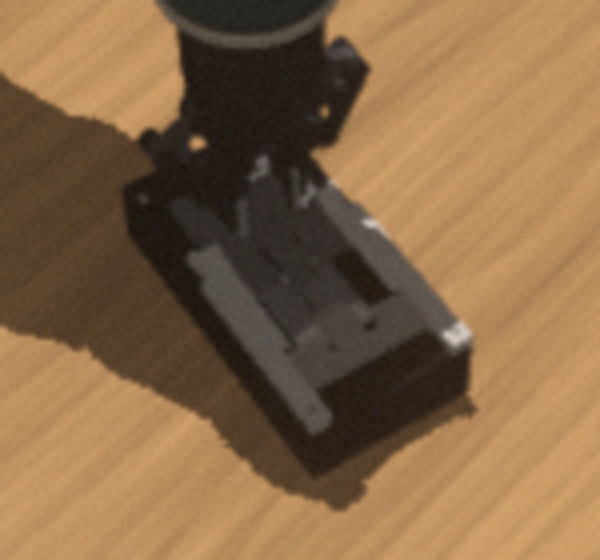

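View pics/w6.png

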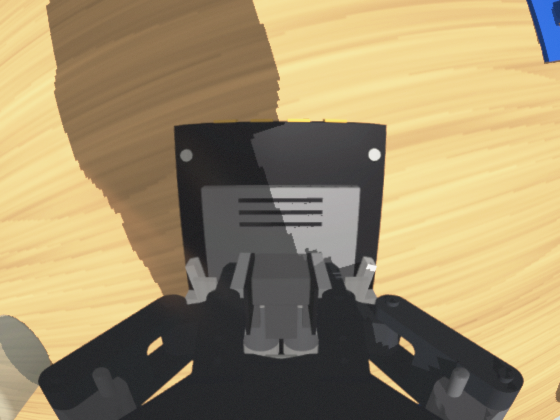

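The cover lies between the flared rail ends (200,280)/(365,275), centred within about 0.5 mm, with near-zero forces. I'll continue to the catch.

>>> {"method": "move_arm", "body": {
  "plan": [
    {"dp": [-0.2, 0, 0], "dr": [0, 0, 0], "claw": -1},
    {"dp": [-0.2, 0, 0], "dr": [0, 0, 0], "claw": -1},
    {"dp": [-0.2, 0, 0], "dr": [0, 0, 0], "claw": -1},
    {"dp": [-0.2, 0, 0], "dr": [0, 0, 0], "claw": -1}
  ]
}}

```text
time_s: 9.35
tcp_pos: [0.5186, 0.0149, 0.0576]
tcp_rot: [-3.142, 0.0, 2.863]
wrist_force: [0.2, -0.1, -1.4]
grip_width: 0.29
```

>>> {"method": "move_arm", "body": {
  "plan": [
    {"dp": [-0.2, 0, 0], "dr": [0, 0, 0], "claw": -1},
    {"dp": [-0.2, 0, 0], "dr": [0, 0, 0], "claw": -1},
    {"dp": [-0.2, 0, 0], "dr": [0, 0, 0], "claw": -1},
    {"dp": [-0.2, 0, 0], "dr": [0, 0, 0], "claw": -1}
  ]
}}

```text
time_s: 9.68
tcp_pos: [0.5263, 0.0127, 0.0576]
tcp_rot: [-3.141, 0.0, 2.863]
wrist_force: [-0.5, -0.6, 0.2]
grip_width: 0.292
```

```bash
python3 -c "
from h import *
rel()"
```

```text
t 9.68 along/lat mm [-8.8  -0.96] z 57.6 rot [-3.1415  0.      2.8627] dyaw -0.0039 F u,n,z [-0.4 -0.7  0.2] g 0.292
```

>>> {"method": "move_arm", "body": {
  "plan": [
    {"dp": [-0.1, 0, 0], "dr": [0, 0, 0], "claw": -1},
    {"dp": [-0.1, 0, 0], "dr": [0, 0, 0], "claw": -1},
    {"dp": [-0.1, 0, 0], "dr": [0, 0, 0], "claw": -1},
    {"dp": [-0.1, 0, 0], "dr": [0, 0, 0], "claw": -1}
  ]
}}

```text
time_s: 10.02
tcp_pos: [0.53, 0.0117, 0.0576]
tcp_rot: [-3.142, -0.0, 2.863]
wrist_force: [0.2, -0.0, -1.0]
grip_width: 0.292
```

>>> {"method": "move_arm", "body": {
  "plan": [
    {"dp": [-0.1, 0, 0], "dr": [0, 0, 0], "claw": -1},
    {"dp": [-0.1, 0, 0], "dr": [0, 0, 0], "claw": -1}
  ]
}}

```text
time_s: 10.18
tcp_pos: [0.5319, 0.0111, 0.0576]
tcp_rot: [-3.141, 0.0, 2.863]
wrist_force: [-0.7, -1.1, -0.0]
grip_width: 0.292
```

>>> {"method": "move_arm", "body": {
  "plan": [
    {"dp": [-0.1, 0, 0], "dr": [0, 0, 0], "claw": -1},
    {"dp": [-0.1, 0, 0], "dr": [0, 0, 0], "claw": -1}
  ]
}}

```text
time_s: 10.35
tcp_pos: [0.5337, 0.0106, 0.0576]
tcp_rot: [-3.141, -0.0, 2.863]
wrist_force: [-0.9, -0.1, -0.4]
grip_width: 0.292
```

>>> {"method": "move_arm", "body": {
  "plan": [
    {"dp": [-0.1, 0, 0], "dr": [0, 0, 0], "claw": -1},
    {"dp": [-0.1, 0, 0], "dr": [0, 0, 0], "claw": -1}
  ]
}}

```text
time_s: 10.52
tcp_pos: [0.5357, 0.01, 0.0576]
tcp_rot: [-3.142, -0.0, 2.863]
wrist_force: [-1.7, 0.2, -0.5]
grip_width: 0.285
```

>>> {"method": "move_arm", "body": {
  "plan": [
    {"dp": [-0.1, 0, 0], "dr": [0, 0, 0], "claw": -1},
    {"dp": [-0.1, 0, 0], "dr": [0, 0, 0], "claw": -1}
  ]
}}

```text
time_s: 10.68
tcp_pos: [0.5376, 0.0095, 0.0576]
tcp_rot: [-3.141, -0.0, 2.863]
wrist_force: [-1.8, 0.3, -0.3]
grip_width: 0.289
```

>>> {"method": "move_arm", "body": {
  "plan": [
    {"dp": [-0.1, 0, 0], "dr": [0, 0, 0], "claw": -1},
    {"dp": [-0.1, 0, 0], "dr": [0, 0, 0], "claw": -1}
  ]
}}

```text
time_s: 10.85
tcp_pos: [0.5398, 0.0089, 0.0577]
tcp_rot: [-3.142, 0.0, 2.863]
wrist_force: [-1.8, 1.0, 0.3]
grip_width: 0.296
```

>>> {"method": "move_arm", "body": {
  "plan": [
    {"dp": [-0.1, 0, 0], "dr": [0, 0, 0], "claw": -1},
    {"dp": [-0.1, 0, 0], "dr": [0, 0, 0], "claw": -1}
  ]
}}

```text
time_s: 11.02
tcp_pos: [0.5416, 0.0083, 0.0577]
tcp_rot: [-3.142, 0.0, 2.863]
wrist_force: [-1.3, -0.8, 0.9]
grip_width: 0.293
```

```bash
python3 -c "
from h import *
rel()"
```

```text
t 11.02 along/lat mm [ 7.17 -0.97] z 57.67 rot [-3.1416e+00  2.0000e-04  2.8628e+00] dyaw -0.0038 F u,n,z [-1.  -1.1  0.9] g 0.293
```

>>> {"method": "move_arm", "body": {
  "plan": [
    {"dp": [-0.1, 0, 0], "dr": [0, 0, 0], "claw": -1},
    {"dp": [-0.1, 0, 0], "dr": [0, 0, 0], "claw": -1}
  ]
}}

```text
time_s: 11.18
tcp_pos: [0.5435, 0.0078, 0.0576]
tcp_rot: [-3.142, 0.0, 2.863]
wrist_force: [-1.4, 0.2, 1.2]
grip_width: 0.288
```

>>> {"method": "move_arm", "body": {
  "plan": [
    {"dp": [-0.1, 0, 0], "dr": [0, 0, 0], "claw": -1},
    {"dp": [-0.1, 0, 0], "dr": [0, 0, 0], "claw": -1}
  ]
}}

```text
time_s: 11.35
tcp_pos: [0.5454, 0.0072, 0.0576]
tcp_rot: [-3.142, 0.0, 2.863]
wrist_force: [-1.3, -0.1, 1.6]
grip_width: 0.292
```

>>> {"method": "move_arm", "body": {
  "plan": [
    {"dp": [-0.1, 0, 0], "dr": [0, 0, 0], "claw": -1},
    {"dp": [-0.1, 0, 0], "dr": [0, 0, 0], "claw": -1}
  ]
}}

```text
time_s: 11.52
tcp_pos: [0.5473, 0.0067, 0.0576]
tcp_rot: [-3.142, 0.0, 2.863]
wrist_force: [-0.9, 0.5, 1.1]
grip_width: 0.289
```

```bash
python3 -c "
from h import *
rel()"
```

```text
t 11.52 along/lat mm [13.11 -1.02] z 57.62 rot [-3.1415e+00  1.0000e-04  2.8628e+00] dyaw -0.0038 F u,n,z [-1.1  0.3  1.1] g 0.289
```

>>> {"method": "move_arm", "body": {
  "plan": [
    {"dp": [-0.1, 0, 0], "dr": [0, 0, 0], "claw": -1},
    {"dp": [-0.1, 0, 0], "dr": [0, 0, 0], "claw": -1}
  ]
}}

```text
time_s: 11.68
tcp_pos: [0.5492, 0.0061, 0.0576]
tcp_rot: [-3.141, 0.0, 2.863]
wrist_force: [-1.6, -0.6, 0.9]
grip_width: 0.293
```

>>> {"method": "move_arm", "body": {
  "plan": [
    {"dp": [-0.05, 0, 0], "dr": [0, 0, 0], "claw": -1},
    {"dp": [-0.05, 0, 0], "dr": [0, 0, 0], "claw": -1}
  ]
}}

```text
time_s: 11.85
tcp_pos: [0.5501, 0.0059, 0.0576]
tcp_rot: [-3.142, -0.0, 2.863]
wrist_force: [-1.1, 0.0, 1.1]
grip_width: 0.29
```

```bash
python3 - <<'E'
from h import *
rel()
im=eyes.get_image("scene");cv2.imwrite("pics/s7.png",cv2.resize(im[150:270,190:310,::-1],None,fx=5,fy=5,interpolation=cv2.INTER_CUBIC))
im=eyes.get_image("wrist");cv2.imwrite("pics/w7.png",im[:,:,::-1])
E
```

```text
t 11.85 along/lat mm [16.03 -1.01] z 57.61 rot [-3.1415 -0.      2.8628] dyaw -0.0038 F u,n,z [-1.1 -0.3  1.1] g 0.29
```

View pics/s7.png

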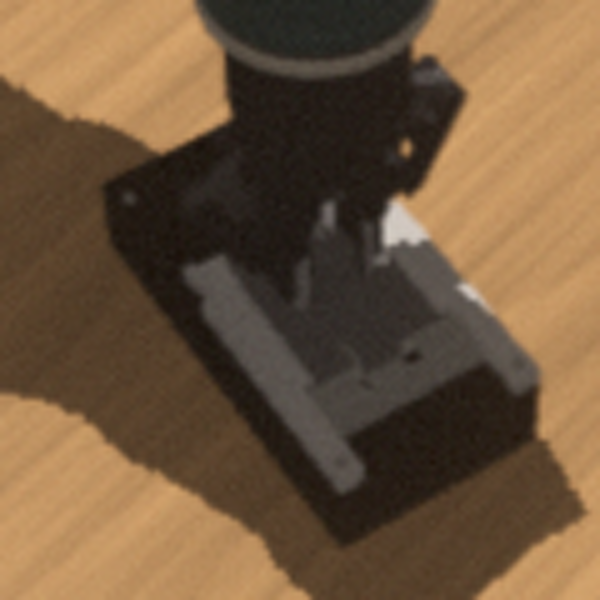

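View pics/w7.png

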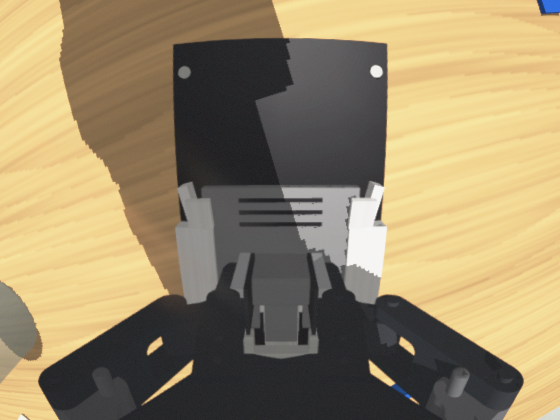

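The plate front nears the steel strip in the scene crop (about (380,360)), and the plate edge at (203–359,187) is straight between the rails. From here I'll use small steps.

>>> {"method": "move_arm", "body": {
  "plan": [
    {"dp": [-0.04, 0, 0], "dr": [0, 0, 0], "claw": -1},
    {"dp": [-0.04, 0, 0], "dr": [0, 0, 0], "claw": -1}
  ]
}}

```text
time_s: 12.12
tcp_pos: [0.5509, 0.0057, 0.0576]
tcp_rot: [-3.142, -0.0, 2.863]
wrist_force: [-0.2, 0.2, 1.8]
grip_width: 0.291
```

>>> {"method": "move_arm", "body": {
  "plan": [
    {"dp": [-0.04, 0, 0], "dr": [0, 0, 0], "claw": -1},
    {"dp": [-0.04, 0, 0], "dr": [0, 0, 0], "claw": -1}
  ]
}}

```text
time_s: 12.28
tcp_pos: [0.5517, 0.0054, 0.0576]
tcp_rot: [-3.142, -0.0, 2.863]
wrist_force: [-1.3, 0.4, 0.6]
grip_width: 0.291
```

>>> {"method": "move_arm", "body": {
  "plan": [
    {"dp": [-0.04, 0, 0], "dr": [0, 0, 0], "claw": -1},
    {"dp": [-0.04, 0, 0], "dr": [0, 0, 0], "claw": -1}
  ]
}}

```text
time_s: 12.45
tcp_pos: [0.5527, 0.0051, 0.0576]
tcp_rot: [-3.142, 0.0, 2.863]
wrist_force: [0.0, 0.2, -1.5]
grip_width: 0.294
```

```bash
python3 -c "
from h import *
rel()"
```

```text
t 12.45 along/lat mm [18.63 -1.03] z 57.65 rot [-3.1415e+00  5.0000e-04  2.8628e+00] dyaw -0.0038 F u,n,z [-0.   0.2 -1.5] g 0.294
```

>>> {"method": "move_arm", "body": {
  "plan": [
    {"dp": [-0.04, 0, 0], "dr": [0, 0, 0], "claw": -1},
    {"dp": [-0.04, 0, 0], "dr": [0, 0, 0], "claw": -1}
  ]
}}

```text
time_s: 12.62
tcp_pos: [0.5532, 0.005, 0.0576]
tcp_rot: [-3.141, -0.0, 2.863]
wrist_force: [0.5, 0.0, -1.4]
grip_width: 0.288
```

>>> {"method": "move_arm", "body": {
  "plan": [
    {"dp": [-0.03, 0, 0], "dr": [0, 0, 0], "claw": -1},
    {"dp": [0, 0, 0], "dr": [0, 0, 0], "claw": -1}
  ]
}}

```text
time_s: 12.78
tcp_pos: [0.5535, 0.0049, 0.0576]
tcp_rot: [-3.141, -0.0, 2.863]
wrist_force: [-0.1, -0.6, -0.5]
grip_width: 0.289
```

>>> {"method": "move_arm", "body": {
  "plan": [
    {"dp": [-0.03, 0, 0], "dr": [0, 0, 0], "claw": -1},
    {"dp": [0, 0, 0], "dr": [0, 0, 0], "claw": -1}
  ]
}}

```text
time_s: 12.95
tcp_pos: [0.5538, 0.0048, 0.0576]
tcp_rot: [-3.141, 0.0, 2.863]
wrist_force: [0.2, 0.3, -1.4]
grip_width: 0.292
```

>>> {"method": "move_arm", "body": {
  "plan": [
    {"dp": [-0.03, 0, 0], "dr": [0, 0, 0], "claw": -1},
    {"dp": [0, 0, 0], "dr": [0, 0, 0], "claw": -1}
  ]
}}

```text
time_s: 13.12
tcp_pos: [0.5541, 0.0047, 0.0576]
tcp_rot: [-3.142, 0.0, 2.863]
wrist_force: [0.3, 0.4, -0.5]
grip_width: 0.291
```

>>> {"method": "move_arm", "body": {
  "plan": [
    {"dp": [-0.03, 0, 0], "dr": [0, 0, 0], "claw": -1},
    {"dp": [0, 0, 0], "dr": [0, 0, 0], "claw": -1}
  ]
}}

```text
time_s: 13.28
tcp_pos: [0.5544, 0.0047, 0.0576]
tcp_rot: [-3.141, 0.0, 2.863]
wrist_force: [-0.0, -0.7, -0.4]
grip_width: 0.292
```

```bash
python3 -c "
from h import *
rel()"
```

```text
t 13.28 along/lat mm [20.41 -1.05] z 57.62 rot [-3.1415  0.      2.8628] dyaw -0.0038 F u,n,z [ 0.2 -0.7 -0.4] g 0.292
```

>>> {"method": "move_arm", "body": {
  "plan": [
    {"dp": [-0.03, 0, 0], "dr": [0, 0, 0], "claw": -1},
    {"dp": [0, 0, 0], "dr": [0, 0, 0], "claw": -1}
  ]
}}

```text
time_s: 13.45
tcp_pos: [0.5544, 0.0047, 0.0576]
tcp_rot: [-3.141, -0.001, 2.863]
wrist_force: [-2.6, -0.3, -0.3]
grip_width: 0.29
```

>>> {"method": "move_arm", "body": {
  "plan": [
    {"dp": [-0.03, 0, 0], "dr": [0, 0, 0], "claw": -1},
    {"dp": [0, 0, 0], "dr": [0, 0, 0], "claw": -1}
  ]
}}

```text
time_s: 13.62
tcp_pos: [0.5545, 0.0047, 0.0575]
tcp_rot: [-3.141, -0.001, 2.863]
wrist_force: [-4.6, 1.5, 3.3]
grip_width: 0.29
```

>>> {"method": "move_arm", "body": {
  "plan": [
    {"dp": [-0.03, 0, 0], "dr": [0, 0, 0], "claw": -1},
    {"dp": [0, 0, 0], "dr": [0, 0, 0], "claw": -1}
  ]
}}

```text
time_s: 13.78
tcp_pos: [0.5544, 0.0046, 0.0574]
tcp_rot: [-3.141, -0.002, 2.863]
wrist_force: [-7.1, 1.4, 3.0]
grip_width: 0.292
```

>>> {"method": "move_arm", "body": {
  "plan": [
    {"dp": [-0.03, 0, 0], "dr": [0, 0, 0], "claw": -1},
    {"dp": [0, 0, 0], "dr": [0, 0, 0], "claw": -1}
  ]
}}

```text
time_s: 13.95
tcp_pos: [0.5544, 0.0046, 0.0574]
tcp_rot: [-3.141, -0.002, 2.863]
wrist_force: [-9.3, 2.1, 6.1]
grip_width: 0.29
```

Motion stopped at along ≈ 20.4 mm with the force rising to 9 N: the butt, 2 mm after the force drop (the click). I'll relax the push and look.

>>> {"method": "move_arm", "body": {
  "plan": [
    {"dp": [0.09, 0, -0.02], "dr": [0, 0, 0], "claw": -1},
    {"dp": [0, 0, 0], "dr": [0, 0, 0], "claw": -1}
  ]
}}

```text
time_s: 14.12
tcp_pos: [0.5544, 0.0046, 0.0578]
tcp_rot: [-3.141, -0.0, 2.863]
wrist_force: [-4.2, 1.0, 0.5]
grip_width: 0.289
```

```bash
python3 - <<'E'
from h import *
rel()
im=eyes.get_image("scene");cv2.imwrite("pics/s8.png",cv2.resize(im[150:270,190:310,::-1],None,fx=5,fy=5,interpolation=cv2.INTER_CUBIC))
im=eyes.get_image("wrist");cv2.imwrite("pics/w8.png",cv2.resize(im[160:380,160:400,::-1],None,fx=2.5,fy=2.5))
E
```

```text
t 14.12 along/lat mm [20.48 -1.04] z 57.8 rot [-3.1415e+00 -2.0000e-04  2.8629e+00] dyaw -0.0037 F u,n,z [-4.3 -0.2  0.5] g 0.289
```

View pics/s8.png

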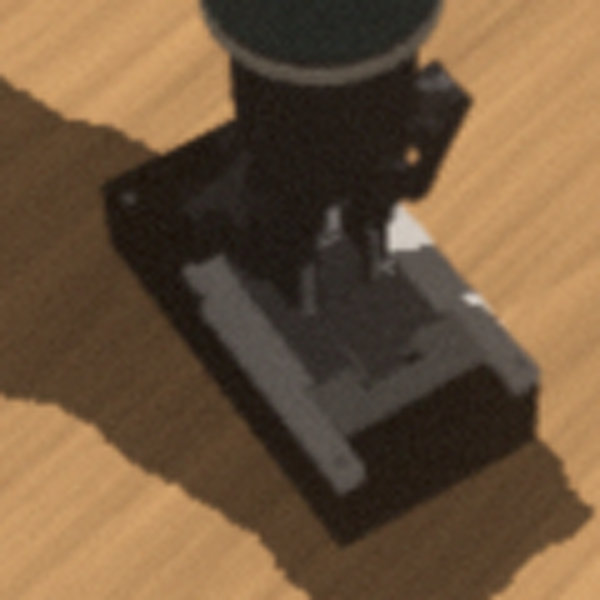

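View pics/w8.png

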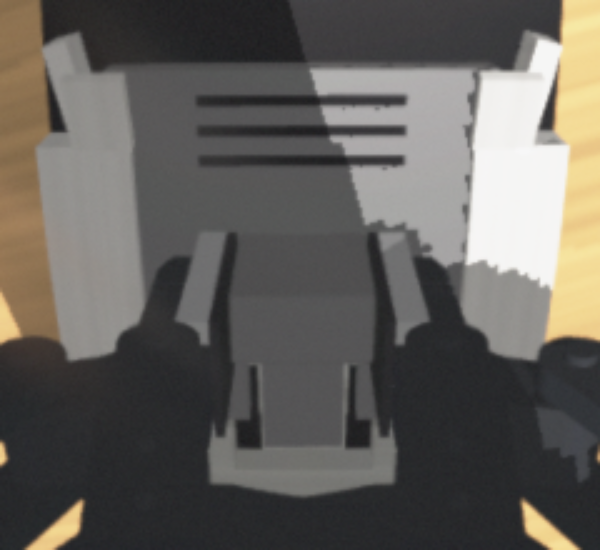

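The plate front sits against the strip in both views, straight between the rails. I'll relieve the residual push and release.

>>> {"method": "move_arm", "body": {
  "plan": [
    {"dp": [0.04, 0, 0], "dr": [0, 0, 0], "claw": -1},
    {"dp": [0, 0, 0], "dr": [0, 0, 0], "claw": -0.2},
    {"dp": [0, 0, 0], "dr": [0, 0, 0], "claw": -0.1},
    {"dp": [0, 0, 0], "dr": [0, 0, 0], "claw": -0.1},
    {"dp": [0, 0, 0], "dr": [0, 0, 0], "claw": -0.1}
  ]
}}

```text
time_s: 14.63
tcp_pos: [0.5544, 0.0046, 0.0579]
tcp_rot: [-3.142, 0.0, 2.863]
wrist_force: [0.3, 0.2, -0.1]
grip_width: 0.446
```

>>> {"method": "move_arm", "body": {
  "plan": [
    {"dp": [0, 0, -0.5], "dr": [0, 0, 0], "claw": -0.1},
    {"dp": [0, 0, -1.5], "dr": [0, 0, 0], "claw": -0.1},
    {"dp": [0, 0, -3], "dr": [0, 0, 0], "claw": 0},
    {"dp": [0, 0, -3], "dr": [0, 0, 0], "claw": 0.5},
    {"dp": [0, 0, -3], "dr": [0, 0, 0], "claw": 1}
  ]
}}

```text
time_s: 15.05
tcp_pos: [0.554, 0.0046, 0.1694]
tcp_rot: [-3.141, -0.0, 2.863]
wrist_force: [-0.2, 0.1, 0.3]
grip_width: 0.77
```

>>> {"method": "move_arm", "body": {
  "plan": [
    {"dp": [3, 0, -2], "dr": [0, 0, 0], "claw": 1},
    {"dp": [3.5, 0, 0], "dr": [0, 0, 0], "claw": 1},
    {"dp": [3.5, 0, 0], "dr": [0, 0, 0], "claw": 1},
    {"dp": [2, 0, 0], "dr": [0, 0, 0], "claw": 1},
    {"dp": [0, 0, 0], "dr": [0, 0, 0], "claw": 1}
  ]
}}

```text
time_s: 15.47
tcp_pos: [0.4357, 0.0387, 0.1883]
tcp_rot: [3.141, -0.001, 2.864]
wrist_force: [0.8, 0.5, 0.2]
grip_width: 0.995
```

```bash
python3 - <<'E'
from h import *
rel()
for n in ["scene","top","wrist"]:
    im=eyes.get_image(n);cv2.imwrite(f"pics/{n}9.png",im[:,:,::-1])
    if n=="scene":cv2.imwrite("pics/s9.png",cv2.resize(im[160:265,205:305,::-1],None,fx=5.6,fy=5.6,interpolation=cv2.INTER_CUBIC))
E
```

```text
t 15.47 along/lat mm [-103.03   -0.48] z 188.32 rot [ 3.1410e+00 -6.0000e-04  2.8644e+00] dyaw -0.0022 F u,n,z [0.6 0.7 0.2] g 0.995
```

View pics/s9.png

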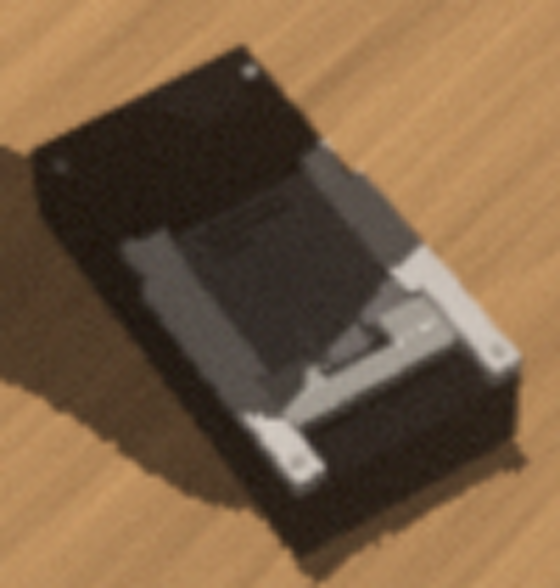

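View pics/wrist9.png

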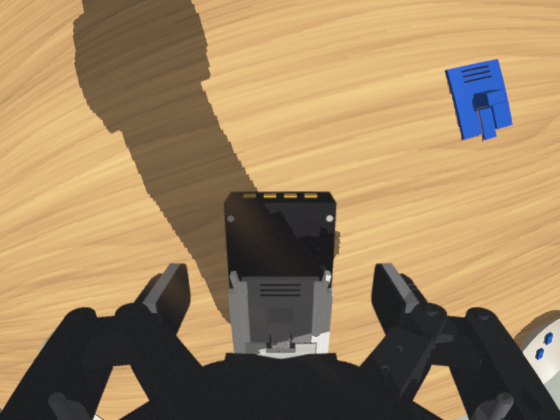

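View pics/top9.png

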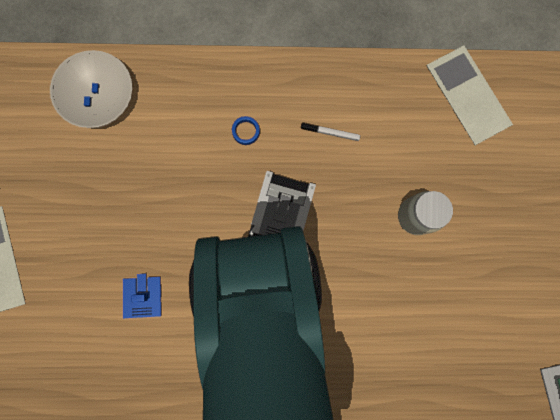

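The cover sits in the rails against the strip and the bystanders are unmoved. I'll move the arm aside for a clear look at the tab.

>>> {"method": "move_arm", "body": {
  "plan": [
    {"dp": [0, 3.5, -0.5], "dr": [0, 0, 0], "claw": 1},
    {"dp": [0, 3.5, -0.5], "dr": [0, 0, 0], "claw": 1},
    {"dp": [0, 3.5, 0], "dr": [0, 0, 0], "claw": 1},
    {"dp": [0, 3.5, 0], "dr": [0, 0, 0], "claw": 1},
    {"dp": [0, 3.5, 0], "dr": [0, 0, 0], "claw": 1}
  ]
}}

```text
time_s: 16.03
tcp_pos: [0.4882, 0.2075, 0.1977]
tcp_rot: [3.142, 0.0, 2.862]
wrist_force: [0.3, 0.5, -0.3]
grip_width: 0.999
```

>>> {"method": "move_arm", "body": {
  "plan": [
    {"dp": [0, 3.5, 0], "dr": [0, 0, 0], "claw": 1},
    {"dp": [0, 3, 0], "dr": [0, 0, 0], "claw": 1},
    {"dp": [0, 0, 0], "dr": [0, 0, 0], "claw": 1},
    {"dp": [0, 0, 0], "dr": [0, 0, 0], "claw": 1}
  ]
}}

```text
time_s: 16.37
tcp_pos: [0.5055, 0.2697, 0.197]
tcp_rot: [-3.141, -0.001, 2.864]
wrist_force: [-0.4, -0.7, 0.2]
grip_width: 1.002
```

```bash
python3 - <<'E'
from h import *
T=eyes.get_image("top")[:,:,::-1];S=eyes.get_image("scene")[:,:,::-1]
cv2.imwrite("pics/t10r.png",T)
a=cv2.resize(T[165:290,232:322],None,fx=4.4,fy=4.4,interpolation=cv2.INTER_CUBIC);b=cv2.resize(S[165:265,215:310],None,fx=4.2,fy=5.5*.763,interpolation=cv2.INTER_CUBIC)
o=np.zeros((560,800,3),np.uint8);o[:550,:396]=a;o[:b.shape[0],400:400+b.shape[1]]=b[:,:400];cv2.imwrite("pics/c10.png",o)
# expected plate rear edge / block for along=20.4
u=np.array([np.cos(YM),np.sin(YM)]);n=np.array([-u[1],u[0]])
for l,x,z in [("rear edge",20.4-40,51),("front",60.4,51),("tabend",20.4+47.5,51)]:
    p=O+u*x/1e3;print(l,(proj("top",[*p,z/1e3])-[232,165])*4.4)
E
```

```text
rear edge [182.41739328 319.10799976]
front [230.03423914 152.09502206]
tabend [234.4420497  136.63491435]
```

View pics/c10.png

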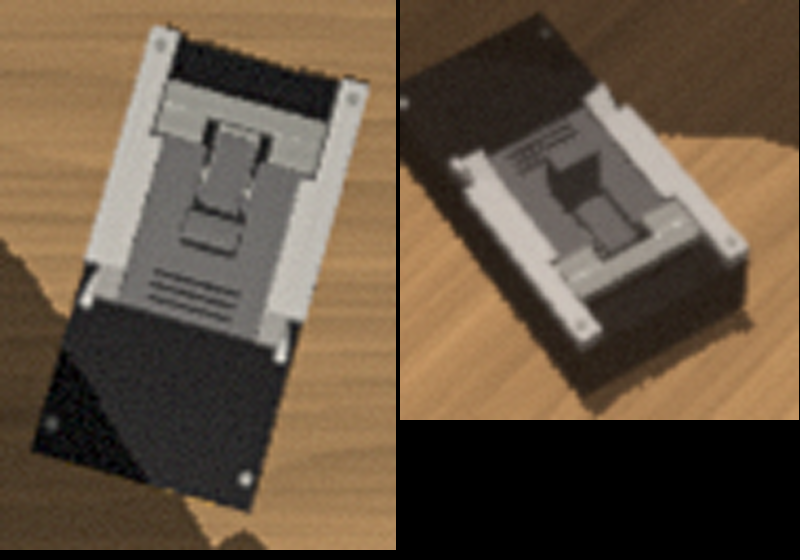

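The plate front is flush with the strip shoulders (155,135)–(320,175), and the tab lies in the notch past the catch, ending at about (235,130). The cover is straight between the rails. I'm handing in.

```bash
python3 -c "
from rig import manip
print(manip.hand_in())"
```

```text
the job is handed in; nothing more can be done
None
```

I picked up the grey cover, laid it flat on the platform with its tab towards the rails, slid it in to the butt, let go and moved the arm clear. The job was handed in at about 16.5 s; no verdict was reported.

**What the checks showed:**
- **Click:** a light drag began near module x ≈ 0 and dropped away at x ≈ 18.5 mm, which I read as the tab clicking behind the catch.
- **Home:** motion then stopped hard at x ≈ 20.4 mm, about 2 mm later as the task describes. The sliding force stayed under about 10 N in all readings.
- **Final pictures:** the plate front is flush with the steel strip on both sides, the tab is in its notch past the catch, and the cover is straight. The jar, tape roll and pen have not moved.

**What disagreed or could not be checked:**
- **Drag too light:** it was only about 1–2 N, against the 3–8 N stated for the ride.
- **Hook height:** this could not be measured directly. The click rests on the force drop, the butt position and the pictures.
- **Hard touch:** laying the cover on the platform briefly pressed down with about 30 N. This was outside the rails, at x ≈ -70 mm, and I backed it off before sliding.

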